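# Hang the missing shelf bracket and set the ware tray on it

### The job

In this pottery studio, hang the loose blue bracket on the bare slotted upright, level with the bracket on the other upright: hook both its claws into the slots and press it down until it is fully home and the red spring catch has snapped out over its top edge. Then lift the wooden tray by its handle and set it down level, square and centred across the two brackets, behind their front lips, and let go. Leave the green bottle, the bowl, the toolbox and the bucket where they stand.

Things in the scene. Friction and masses are not known exactly. Their poses are not given: they have to be found in the camera images.
- bracket: Loose blue L-shaped shelf bracket, 0.15-0.3 kg, standing on its arm. Origin: underside of arm, in the plane of the back plate's rear face, mid-width. Arm: bar 24 mm wide (y), z = 0 to 28, runs along -x to x = -150; front lip (x = -150 to -142) rises to z = 41. Back plate: x = -5 to 0, 34 mm wide, z = 0 to 90. Two steel claws stick out of the rear face (+x), see bracket_claw.
- bracket_claw (a point): Upper claw: the point on the bracket's rear face at the underside of its shank, (0, 0, 60) mm in the bracket. Each claw is 6 mm wide at y = 0: a shank 8 mm tall (above this point) reaching 12.5 mm out (+x), and a tooth hanging 10 mm down from its end, 5.5 to 12.5 mm out. The lower claw is the same, 50 mm lower.
- bare_upright: Dark slotted upright without a bracket, fixed, 44 mm wide, 40 deep, 300 tall. Origin: foot, table level, mid-width, in the plane of its front face; x points into the post, y sideways, z up. Front plate 4 mm thick, hollow behind. One column of slots at y = 0, each 13 mm wide, 30 tall, lower edges at z = 50, 100, 150, 200, 250. The claws belong in those at 150 (lower claw) and 200 (upper).
- seat (a point): Point on the bare upright's front face, 140 mm above the table, axes as the upright. The home bracket's origin lies here, axes parallel, shanks resting on the slots' lower edges. To enter, the bracket must be 10 to 22 mm higher (about 15); push it along +x until the back plate meets the face, then press it down.
- catch (a joint): Red sprung catch on the bare upright: nose 16 mm wide, 10 tall (232.5 to 242.5 mm above the table), 7 mm out of the front face. Value in m: 0 out, 0.007 pushed in flush (spring 3 N at 0, 6.5 N flush). The back plate pushes it in as the claws enter; its rubbing can hold the bracket up; it snaps out over the plate's top edge (gap 2.5 mm) when the bracket is home.
- fitted_upright: The other upright, alike, 180 mm to the left or right of the bare one, origin and axes alike, with a fixed bracket of the same shape already hung, its underside 140 mm above the table, arm's top at 168 mm, lip's top 181 mm, back plate's top 230 mm; a fixed red nose above it.
- rack: Fixed steel base and crossbars joining the uprights from behind (up to 300 mm tall). Origin: table level, midway between the two uprights' front faces; axes as the uprights. In these axes the laid tray's centre should be near x = -73 mm, y = 0, its underside at z = 168.
- tray: Loose wooden carrying tray, 0.35-0.6 kg, 110 mm (x) by 250 mm (y), floor 8 mm thick, rim to z = 24. Origin: centre of the underside. Either end may go left. It fits between the brackets' back plates and lips with 13 mm to spare each way.
- tray_handle (a point): Middle of the tray's handle bar, 77 mm above the tray's underside, axes as the tray. The bar is 16 mm wide (x), 18 tall, 120 long (y), on two posts 55 mm either side; free between them.
- glaze_bottle: Loose green bottle, 58 mm diameter, 175 mm tall, standing in front of the rack; origin centre of its underside. Leave alone.
- bowl: Loose white bowl, 90 mm across, 55 mm tall, standing between and in front of the uprights, below bracket height; origin centre of its underside. Leave alone.
- toolbox: Loose black toolbox 114 x 194 mm, 95 mm tall, red handle to 124 mm; origin centre of its underside. Leave alone.
- bucket: Loose orange bucket, 140 mm across, 125 mm tall; origin centre of its underside. Leave alone.

How it is judged:
By the outcome, as a careful person would: the job done as asked, in the order asked, and still so for the second after the job is handed in, with the robot touching nothing.
It also fails if it takes over 64 s, if anything falls off the work surface, if the arm or the gripper's body presses on something with over 40 N, if the wrist force passes 120 N, or if a joint passes its speed limit or range.

### The arm

A 6-joint arm with a two-finger parallel gripper is mounted at the origin on the work surface. World frame = base frame: x ahead of the robot, y to its left, z up, the work surface at z = 0. Lengths are in m, angles in rad, forces in N, time in s.
With the tool pointing down it reaches from about 0.375 to 0.975 m from the base axis. Payload 3.8 kg.
Tool frame: the origin (TCP) lies at the very end of the fingers, on their centre line; the grasp point (between the pads) lies bot.hold_point_z behind it (bot.hold_point_z is the distance from the TCP to the grasp point, in m); z points along the fingers, y is the line along which they close (so a half turn about z gives the same grasp; the last joint's range is limited). The gripper opens to 85 mm and grips with 20 to 120 N. Pads are 22 mm wide; open, the fingers measure 114 mm over their backs; the gripper's body (76 mm by 85 mm) begins 54 mm behind the grasp point. The pads swing forward as they close: fully open they stand 13 mm farther back than shut.
Start: joints at [1.17, 0.264, 1.604, -0, 1.274, -0.037], TCP at [0.24, 0.631, 0.231] pointing down, gripper open.
Joint ranges: [-2.63, 2.63], [-0.94, 2.18], [0.31, 2.57], [-1.31, 4.45], [0, 2.66], [-2.55, 2.55]. Speed limits (rad/s): [2.57, 2.57, 3.14, 3.14, 3.14, 3.14].

### API

Orientations are given as a rotation vector (axis times angle).
In Python, from workcell import bot gives the robot as it stands.
- The arm moves only by the shell command python3 jog.py [OPENING] [FORCE], which reads ROWS from standard input. ROWS is a JSON list that holds a single list of rows (three levels of brackets), with 1 to 5 rows, each of 4 numbers: dx, dy, dz in m, then a turn about the tool's z in rad; each row shifts and turns the commanded pose from where the row before left it, along the tool's axes as they then stand; what a row does not reach is not made up. A row lasts 1/8 s, in which the tool goes at most 0.0625 m and 0.188 rad, less where a joint would pass 70% of its speed; a pose out of reach is approached as far as the arm can. OPENING is the opening from 0.0 (shut) to 1.0 (fully open), set as the command begins (- or left out keeps the last). The fingers move at their own pace and stop on an object; FORCE is the grip in N (left out, the last holds). Time passes only in rows, so rows that do not move let the fingers close. It prints the time, the measured TCP pose, the force, the opening and the grip force at its end. Input that does not fit is refused with a message, and nothing moves.
- bot.read_state(): the state, without advancing time (a new reading comes with each control period).
- bot.read_camera(name): name is "scene" or "top" or "wrist"; returns the picture (384x512x3 uint8, red, green, blue); there is no depth.
- bot.camera_info(name): a dict with "intrinsics" (3x3 intrinsics, pixels), "extrinsics" (4x4, takes a point from camera to world coordinates). Camera axes: x right, y down, z forward; pixel columns grow to the right and rows downward; lengths in m; the calibration is good to about 2 mm. The wrist camera is an equidistant fisheye: a pixel r from the principal point sees the ray r / f radians off the axis. A picture is of the moment at which its call begins: read the wrist's pose just before it. camera_info takes no time and is no camera call; for the wrist camera it gives the pose at the moment of the call.
- bot.finish_job(): hands the job in; it is judged then, once.
The state is a dict: "time": time; "q": joint angles; "joint_vel": joint speeds; "joint_torque": joint torques, N m; "tool_pos": TCP position; "tcp_rot": TCP orientation; "wrist_force": force on the tool from outside, world axes, zero at the start; "torque": the same for the moment, N m; "width": opening from 0.0 (shut) to 1.0 (fully open); "grip_force": force on a finger pad.
Only numpy, scipy, OpenCV 4.12 (cv2) and the standard library are available. Lean on these libraries where they do the work, as an engineer would, in place of code of your own. Each camera call takes 0.05 s, during which the arm holds its last target. There are 200 camera calls.

## Working session

There is one attempt and no reset: what is moved stays moved. The work goes in short steps, Python scripts to look and compute and a shell command to move; the robot and the scene stay as the last step left them, time stands still between calls to the robot, and variables do not carry over. Pictures are saved under pics/ and viewed, at most 13 in all, crops included, and the job is handed in when it is done.

```bash
ls; mkdir -p pics; python3 - <<'E'
from workcell import bot
import cv2,numpy as np
ims=[]
for n in("scene","top"):
    im=bot.read_camera(n); cv2.imwrite(f"pics/{n}0.png",im[...,::-1]); 
    i=bot.camera_info(n); print(n,np.round(i["intrinsics"],1).tolist(),np.round(i["extrinsics"],3).tolist())
print(bot.hold_point_z,bot.read_state())
E
```

```text
jog.py
pics
workcell.py
scene [[429.0, 0.0, 250.7], [0.0, 429.0, 195.8], [0.0, 0.0, 1.0]] [[0.289, 0.819, -0.495, 1.08], [0.957, -0.247, 0.151, -0.143], [0.001, -0.517, -0.856, 1.047], [0.0, 0.0, 0.0, 1.0]]
top [[403.7, 0.0, 261.5], [0.0, 403.7, 189.8], [0.0, 0.0, 1.0]] [[-0.002, -0.988, 0.156, 0.389], [-1.0, 0.002, -0.002, 0.001], [0.002, -0.156, -0.988, 1.263], [0.0, 0.0, 0.0, 1.0]]
0.0187 {'time': 0.1, 'q': array([ 1.17010236e+00,  2.64690412e-01,  1.60525358e+00, -1.65274367e-05,
        1.27367994e+00, -3.69051893e-02]), 'joint_vel': array([ 1.12426221e-04, -3.02210258e-03, -2.51383802e-03,  9.65741977e-05,
       -4.32445477e-04, -4.81443188e-05]), 'joint_torque': array([ 6.62115071e-04, -5.16702390e+01, -3.68590450e+01,  4.75348281e-05,
        6.22172389e-03, -4.70853948e-06]), 'tool_pos': array([0.23992914, 0.63021228, 0.23006931]), 'tcp_rot': array([-0.56820747, -3.08934649,  0.00311961]), 'wrist_force': array([-0.27967586, -0.30418822,  0.95883953]), 'torque': array([ 0.01057818,  0.01796803, -0.07397749]), 'grip_force': 0.0, 'width': 1.0021898555689919}
```

View pics/scene0.png

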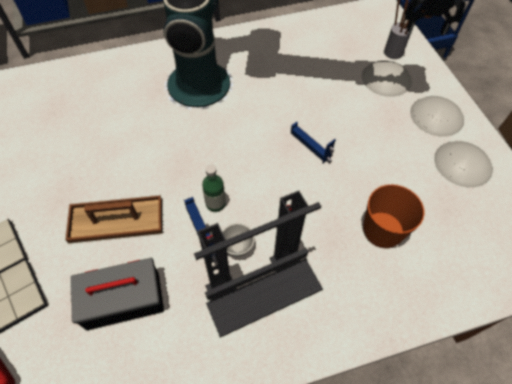

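View pics/top0.png

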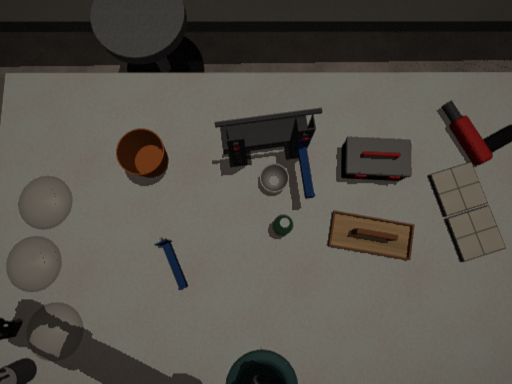

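```bash
cat > h.py <<'E'
import cv2,numpy as np
from workcell import bot
from scipy.spatial.transform import Rotation as R
def ray(n,uv,info=None):
    i=info or bot.camera_info(n);K=i["intrinsics"];T=np.array(i["extrinsics"])
    p=(np.array(uv,float)-[K[0][2],K[1][2]])/K[0][0]
    if n=="wrist":
        r=np.linalg.norm(p); d=np.array([*(p/max(r,1e-9)*np.sin(r)),np.cos(r)])
    else: d=np.array([*p,1.])
    return T[:3,3],T[:3,:3]@d
def onz(n,uv,z,info=None):
    o,d=ray(n,uv,info); return o+d*(z-o[2])/d[2]
def tri(*nv):  # several (name,uv,info)
    A=0;b=0
    for v in nv:
        o,d=ray(*v); d=d/np.linalg.norm(d); P=np.eye(3)-np.outer(d,d); A=A+P; b=b+P@o
    return np.linalg.solve(A,b)
def comps(m,amin=5):
    n,l,s,c=cv2.connectedComponentsWithStats(m.astype(np.uint8))
    return [(int(s[k,4]),c[k].round(1).tolist(),l==k) for k in range(1,n) if s[k,4]>=amin]
def masks(im):
    h=cv2.cvtColor(im,cv2.COLOR_RGB2HSV).astype(int);H,S,V=h[...,0],h[...,1],h[...,2]
    return dict(blue=(H>100)&(H<125)&(S>130)&(V>40),red=((H<6)|(H>172))&(S>150)&(V>50),
      wood=(H>8)&(H<24)&(S>90)&(V>60))
E
python3 - <<'E'
from h import *
for n in("top","scene"):
    im=cv2.imread(f"pics/{n}0.png")[...,::-1].copy(); M=masks(im)
    for k in M:
        for a,c,l in comps(M[k],6):
            pts=np.argwhere(l)[:,::-1].astype(np.float32)
            print(n,k,a,c,np.round(cv2.boxPoints(cv2.minAreaRect(pts)),1).tolist())
t=cv2.imread("pics/top0.png")
a=cv2.resize(t[95:205,205:330],None,fx=4,fy=4,interpolation=cv2.INTER_CUBIC)
s=cv2.imread("pics/scene0.png")
b=cv2.resize(s[180:290,180:330],None,fx=4,fy=4,interpolation=cv2.INTER_CUBIC)[:, :]
c=cv2.resize(t[230:300,145:200],None,fx=4,fy=4)
o=np.zeros((600,800,3),np.uint8)
b=cv2.resize(b,None,fx=.5,fy=.5)
o[:440,:500]=cv2.convertScaleAbs(a,alpha=1.6); o[:220,500:800]=b; o[230:510,520:740]=cv2.convertScaleAbs(c,alpha=1.6)
cv2.imwrite("pics/c1.png",o)
E
```

```text
top blue 366 [305.7, 171.8] [[298.1000061035156, 147.89999389648438], [306.0, 146.6999969482422], [313.3999938964844, 195.8000030517578], [305.5, 197.0]]
top blue 9 [159.9, 242.2] [[156.0, 244.0], [163.0, 240.0], [163.39999389648438, 240.8000030517578], [156.39999389648438, 244.8000030517578]]
top blue 331 [174.1, 265.5] [[162.0, 245.0], [168.89999389648438, 242.3000030517578], [186.3000030517578, 286.29998779296875], [179.39999389648438, 289.0]]
top red 680 [473.7, 138.7] [[453.6000061035156, 120.80000305175781], [465.70001220703125, 113.0], [493.3999938964844, 155.8000030517578], [481.29998779296875, 163.60000610351562]]
top red 9 [305.2, 138.6] [[303.0, 138.0], [307.0, 138.0], [307.0, 139.0], [303.0, 139.0]]
top red 130 [381.5, 153.8] [[362.8999938964844, 154.6999969482422], [363.0, 151.3000030517578], [400.1000061035156, 153.0], [399.8999938964844, 156.39999389648438]]
top red 21 [360.8, 175.4] [[355.8999938964844, 175.89999389648438], [356.1000061035156, 173.89999389648438], [366.0, 175.0], [365.79998779296875, 177.0]]
top red 22 [394.8, 176.6] [[390.0, 176.0], [399.0, 176.0], [
[... 1806 characters left out ...]
403.0, 27.0], [404.20001220703125, 23.399999618530273], [406.0, 24.0], [404.79998779296875, 27.600000381469727]]
scene wood 9 [508.3, 116.0] [[505.0, 120.0], [511.0, 112.0], [511.5, 112.4000015258789], [505.5, 120.4000015258789]]
scene wood 2431 [394.5, 211.4] [[360.6000061035156, 243.10000610351562], [371.1000061035156, 180.5], [428.0, 190.0], [417.6000061035156, 252.60000610351562]]
scene wood 3346 [114.6, 218.6] [[62.599998474121094, 204.8000030517578], [160.5, 195.0], [164.1999969482422, 232.3000030517578], [66.30000305175781, 242.10000610351562]]
scene wood 6 [491.0, 324.8] [[488.70001220703125, 325.5], [492.3999938964844, 323.1000061035156], [493.0, 324.0], [489.29998779296875, 326.5]]
```

View pics/c1.png

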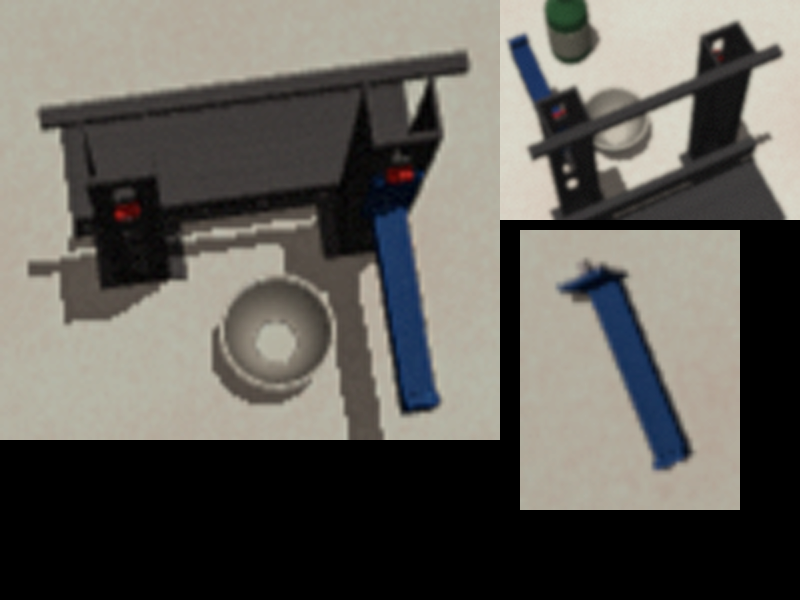

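```bash
python3 - <<'E'
from h import *
def info(n): return bot.camera_info(n)
nb=onz("top",(236.75,147.75),.239)[:2]; nf=onz("top",(305.1,138.5),.239)[:2]
print("noses",nb,nf,np.linalg.norm(nb-nf))
d=nb-nf; print("yaw noses",np.degrees(np.arctan2(-d[0],d[1])))  # y axis=(-sin,cos)
# fitted arm axis on z=.168
q=[onz("top",p,.168)[:2] for p in[(302.05,147.3),(309.45,196.4)]]
v=q[0]-q[1];print("fit arm",q,np.degrees(np.arctan2(v[1],v[0])),np.linalg.norm(v))
# loose
q=[onz("top",p,.028)[:2] for p in[(165.5,243.6),(182.9,287.7)]]
v=q[0]-q[1];print("loose arm",q,np.degrees(np.arctan2(v[1],v[0])),np.linalg.norm(v))
# tray outer rect, rim top z=.024
q=np.array([onz("top",p,.022)[:2] for p in[(327.7,245.6),(333.8,210.3),(415.8,224.6),(409.7,259.9)]])
print("tray",q.mean(0),np.linalg.norm(np.diff(q,axis=0),axis=1),np.degrees(np.arctan2(*(q[1]-q[2])[::-1])))
print("bottle",onz("top",(286,218),.175/2),"bowl",onz("top",(273,180),.05))
st=bot.read_state();print(R.from_rotvec(st["tcp_rot"]).as_matrix().round(3))
E
```

```text
noses [0.66194926 0.0628879 ] [ 0.68656979 -0.1161202 ] 0.1806933039219617
yaw noses 7.831251980622772
fit arm [array([ 0.68182063, -0.1152055 ]), array([ 0.54326643, -0.13298698])] 7.313127717237225 0.13969054921115992
loose arm [array([0.41938212, 0.28961582]), array([0.28883069, 0.23320959])] 23.367306739131447 0.14221581846769818
tray [ 0.44428205 -0.33874488] [0.11017946 0.2546789  0.1097497 ] 79.89525239340526
bottle [ 0.49114134 -0.07306801  0.0875    ] bowl [ 0.61071867 -0.03708312  0.05      ]
[[-0.935  0.356 -0.001]
 [ 0.356  0.935 -0.002]
 [ 0.    -0.002 -1.   ]]
```

```bash
cat >> h.py <<'E'
def rel(x,y,z,yaw):
    """tool-axis shift and turn (tool y line -> world heading yaw+90deg), translation first"""
    s=bot.read_state();M=R.from_rotvec(s["tcp_rot"]).as_matrix()
    t=M.T@(np.array([x,y,z])-s["tool_pos"]); h=np.degrees(np.arctan2(M[1,1],M[0,1]))
    a=(yaw+90-h+90)%180-90
    print("t=%.1f pos"%s["time"],s["tool_pos"].round(4),"yaw %.2f"%(h-90),"q",s["q"].round(2),"F",s["wrist_force"].round(1),"w %.2f g %.1f"%(s["width"],s["grip_force"]))
    print("REL mm",(t*1000).round(1),"turn rad %.4f"%(-np.radians(a)))
def wshot(name):
    i=bot.camera_info("wrist");im=bot.read_camera("wrist");cv2.imwrite(f"pics/{name}.png",im[...,::-1]);np.save(f"pics/{name}.npy",i,allow_pickle=True);return im,i
E
echo '[[[-0.031,-0.037,0.003,0],[-0.031,-0.037,0.003,0],[-0.031,-0.037,0.003,0],[-0.031,-0.037,0.003,0],[-0.031,-0.037,0.003,0]]]' | python3 jog.py 0.7
echo '[[[-0.031,-0.037,0.003,0],[-0.031,-0.037,0.003,0],[-0.029,-0.037,0.003,0],[0,0,0,-0.154],[0,0,0,-0.154]]]' | python3 jog.py
echo '[[[0,0,0,-0.154],[0,0,0,-0.154],[0,0,0,-0.154],[0,0,0,0]]]' | python3 jog.py
python3 - <<'E'
from h import *
rel(.3643,.2658,.2,23.4)
im,i=wshot("w1"); print(np.round(i["intrinsics"],1).tolist(),np.round(i["extrinsics"],3).tolist())
E
```

```text
time: 0.72
tool_pos: [0.3193, 0.401, 0.2157]
tcp_rot: [-0.568, -3.09, 0.001]
wrist_force: [0.4, 0.6, 0.2]
width: 0.698
grip_force: 0.0
time: 1.35
tool_pos: [0.3647, 0.2656, 0.2069]
tcp_rot: [-0.083, -3.14, 0.001]
wrist_force: [-0.1, 0.3, -0.8]
width: 0.696
grip_force: 0.0
time: 1.85
tool_pos: [0.3644, 0.2664, 0.2069]
tcp_rot: [0.631, -3.077, 0.0]
wrist_force: [-0.4, 0.1, 0.8]
width: 0.699
grip_force: 0.0
t=1.9 pos [0.3644 0.2664 0.2069] yaw 23.18 q [ 0.58 -0.15  2.09  0.    1.21 -1.4 ] F [-0.4  0.1  0.8] w 0.70 g 0.0
REL mm [ 0.4 -0.5  6.9] turn rad -0.0039
[[297.3, 0.0, 253.5], [0.0, 297.3, 192.8], [0.0, 0.0, 1.0]] [[-0.394, 0.887, 0.24, 0.304], [0.919, 0.38, 0.102, 0.24], [-0.001, 0.261, -0.965, 0.35], [0.0, 0.0, 0.0, 1.0]]
```

View pics/w1.png

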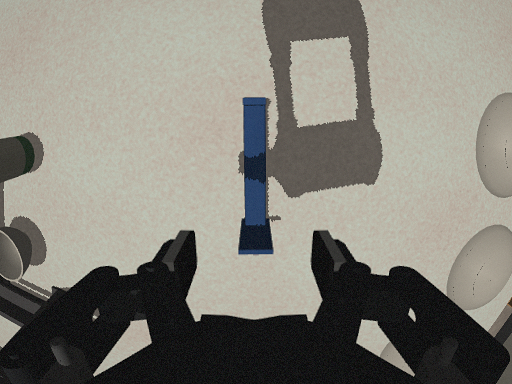

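```bash
python3 - <<'E'
from h import *
im=cv2.imread("pics/w1.png")[...,::-1].copy(); i=np.load("pics/w1.npy",allow_pickle=True).item()
h=cv2.cvtColor(im,cv2.COLOR_RGB2HSV)
m=(h[...,0]>98)&(h[...,0]<128)&(h[...,1]>110)
P=[]
for r in list(range(96,108,2))+list(range(112,215,12))+list(range(218,256,3)):
    c=np.flatnonzero(m[r,225:290])+225
    if len(c):
        p=onz("wrist",((c[0]+c[-1])/2,r),.028,i); print(r,c[0],c[-1],p.round(4), h[r,255]); 
        if 112<=r<=208:P.append(p[:2])
P=np.array(P);v=np.linalg.svd(P-P.mean(0))[2][0];v*=np.sign(v[0])
print("axis",P.mean(0),np.degrees(np.arctan2(v[1],v[0])))
print("plate top", onz("wrist",(255.5,253),.09,i),"lip front top",onz("wrist",(255,97.5),.041,i))
E
```

```text
98 243 264 [0.288  0.2327 0.028 ] [108 172 108]
100 243 265 [0.2898 0.2341 0.028 ] [108 150 109]
102 243 265 [0.2918 0.2349 0.028 ] [107 153 110]
104 244 264 [0.2938 0.2358 0.028 ] [108 163  91]
106 244 264 [0.2958 0.2366 0.028 ] [108 145 109]
112 244 264 [0.3018 0.2392 0.028 ] [107 157 104]
124 244 264 [0.3137 0.2443 0.028 ] [108 156 103]
136 244 264 [0.3257 0.2494 0.028 ] [107 158 100]
148 245 265 [0.3373 0.2556 0.028 ] [109 154 103]
160 245 265 [0.3495 0.2608 0.028 ] [110 120  49]
172 245 265 [0.3618 0.2661 0.028 ] [107 130  55]
184 245 265 [0.3743 0.2715 0.028 ] [109 146 105]
196 245 264 [0.3873 0.2764 0.028 ] [108 153 105]
208 245 264 [0.4003 0.282  0.028 ] [108 154 104]
218 245 265 [0.4112 0.2873 0.028 ] [108 152 106]
221 243 267 [0.4146 0.2888 0.028 ] [108 144 101]
224 242 268 [0.418  0.2903 0.028 ] [107 153 112]
227 242 268 [0.4215 0.2917 0.028 ] [103 154  38]
230 241 269 [0.4249 0.2932 0.028 ] [111 105  46]
233 241 269 [0.4284 0.2947 0.028 ] [105 170  39]
236 241 270 [0.4317 0.2968 0.028 ] [107 128  40]
239 240 270 [0.4355 0.2978 0.028 ] [103 158  42]
242 240 270 [0.4391 0.2993 0.028 ] [104 108  40]
245 240 271 [0.4425 0.3014 0.028 ] [115 183  32]
248 240 270 [0.4464 0.3025 0.028 ] [108 160  35]
251 239 272 [0.4499 0.3046 0.028 ] [108 153 105]
axis [0.35018183 0.26058761] 23.634236892381193
plate top [0.42379981 0.29302301 0.09      ] lip front top [0.2876054  0.23420838 0.041     ]
```

```bash
echo '[[[0,0.0005,0.045,-0.007],[0,0,0.045,0],[0,0,0.045,0],[0,0,0.035,0],[0,0,0.02,0]]]' | python3 jog.py 0.7
echo '[[[0,0,0.010,0],[0,0,0,0]]]' | python3 jog.py
python3 -c "
from h import *
rel(.3646,.2669,.005,23.6)"
```

```text
time: 2.52
tool_pos: [0.3631, 0.2662, 0.0151]
tcp_rot: [0.639, -3.073, 0.002]
wrist_force: [0.5, 0.3, 0.6]
width: 0.702
grip_force: 0.0
time: 2.78
tool_pos: [0.3643, 0.2669, 0.0069]
tcp_rot: [0.643, -3.074, 0.001]
wrist_force: [-0.3, -0.9, 0.1]
width: 0.702
grip_force: 0.0
t=2.8 pos [0.3643 0.2669 0.0069] yaw 23.62 q [ 0.58  0.11  2.26 -0.    0.77 -1.41] F [-0.3 -0.9  0.1] w 0.70 g 0.0
REL mm [-0.3 -0.2  1.9] turn rad 0.0003
```

```bash
echo '[[[0,0,0.002,0],[0,0,0,0],[0,0,0,0],[0,0,0,0],[0,0,0,0]]]' | python3 jog.py 0.0 80
echo '[[[0,0,-0.02,0],[0,0,-0.04,0],[0,0,-0.05,0],[0,0,-0.05,0],[0,0,-0.05,0]]]' | python3 jog.py
echo '[[[0,0,-0.03,0],[0,0,-0.02,0],[0,0,0,0]]]' | python3 jog.py
python3 -c "
from h import *
rel(.3646,.2669,.005,23.6)
im,i=wshot('w2')
im=bot.read_camera('top');cv2.imwrite('pics/t2.png',im[...,::-1])"
```

```text
time: 3.4
tool_pos: [0.3654, 0.2677, 0.0064]
tcp_rot: [-0.644, 3.073, 0.001]
wrist_force: [-1.6, -1.0, 6.5]
width: 0.263
grip_force: 79.5
time: 4.03
tool_pos: [0.3639, 0.2666, 0.2163]
tcp_rot: [0.644, -3.074, 0.0]
wrist_force: [0.3, 0.3, -3.1]
width: 0.263
grip_force: 78.7
time: 4.4
tool_pos: [0.3653, 0.2676, 0.2668]
tcp_rot: [-0.644, 3.072, 0.002]
wrist_force: [0.3, -0.1, -3.3]
width: 0.263
grip_force: 78.8
t=4.4 pos [0.3653 0.2676 0.2668] yaw 23.67 q [ 0.58 -0.19  2.01 -0.    1.32 -1.41] F [ 0.3 -0.1 -3.3] w 0.26 g 78.8
REL mm [  1.8  -0.5 261.8] turn rad 0.0013
```

View pics/w2.png

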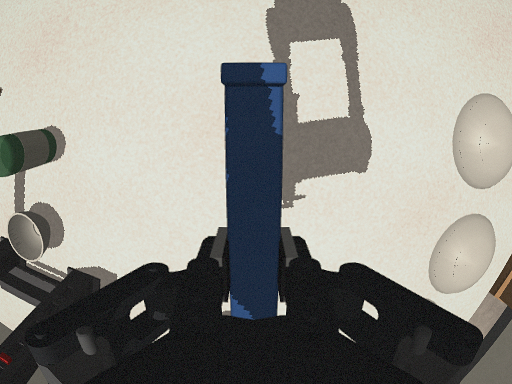

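```bash
python3 - <<'E'
from h import *
N=[]
for f in("top0","t2"):
    im=cv2.imread(f"pics/{f}.png")[...,::-1].astype(float)
    w=np.clip(im[...,0]-1.3*np.maximum(im[...,1],im[...,2])-12,0,None)
    r=[]
    for c,ro in((230,142),(298,132)):
        s=w[ro:ro+13,c:c+14];yy,xx=np.mgrid[ro:ro+13,c:c+14];r.append((( s*xx).sum()/s.sum(),(s*yy).sum()/s.sum()))
    p=[onz("top",u,.239)[:2] for u in r]; d=p[0]-p[1]
    print(f,np.round(r,2).tolist(),np.round(p,4).tolist(),np.linalg.norm(d).round(4),np.degrees(np.arctan2(-d[0],d[1])).round(2))
im=cv2.imread("pics/w2.png")[...,::-1].copy(); i=np.load("pics/w2.npy",allow_pickle=True).item()
h=cv2.cvtColor(im,cv2.COLOR_RGB2HSV);m=(h[...,0]>98)&(h[...,0]<128)&(h[...,1]>110)
s=bot.read_state();M=R.from_rotvec(s["tcp_rot"]).as_matrix();ex=-M[:2,0];ey=M[:2,1]
for r in(63,66,70,80,100,140,180,220):
    c=np.flatnonzero(m[r,200:310])+200
    z=s["tool_pos"][2]-.0064+(.041 if r<84 else .028)
    if len(c):
        p=onz("wrist",((c[0]+c[-1])/2,r),z,i)[:2]-s["tool_pos"][:2]; print(r,c[0],c[-1],"along,lat mm",(1e3*p@ex).round(1),(1e3*p@ey).round(1))
print(ex,ey)
# red in wrist pic
w=masks(im)["red"]
for a,c,l in comps(w,4):print("red wrist",a,c)
cv2.imwrite("pics/c2.png",cv2.resize(cv2.convertScaleAbs(cv2.imread("pics/w2.png")[200:384,0:170],alpha=1.8),None,fx=3.2,fy=3.2,interpolation=cv2.INTER_CUBIC))
E
```

```text
top0 [[235.96, 147.51], [304.76, 138.2]] [[0.6626, 0.065], [0.6874, -0.1152]] 0.1819 7.83
t2 [[235.94, 147.48], [304.73, 138.21]] [[0.6627, 0.065], [0.6874, -0.1152]] 0.1819 7.8
63 223 285 along,lat mm -83.8 -0.3
66 222 286 along,lat mm -82.6 -0.3
70 222 286 along,lat mm -81.1 -0.3
80 221 286 along,lat mm -77.3 -0.5
100 226 282 along,lat mm -70.4 -0.3
140 226 281 along,lat mm -53.7 -0.5
180 227 280 along,lat mm -36.6 -0.5
220 228 279 along,lat mm -18.4 -0.5
[0.91586593 0.40148161] [-0.40148242  0.91586668]
red wrist 94 [5.2, 358.2]
```

View pics/c2.png

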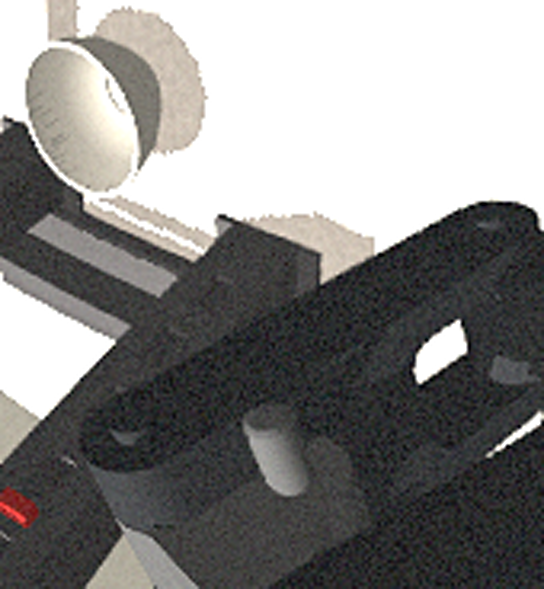

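```bash
python3 - <<'E'
from h import *
i=np.load("pics/w2.npy",allow_pickle=True).item()
print(tri(("top",(236.3,147.6),None),("wrist",(5.2,358.2),i)), onz("wrist",(5.2,358.2),.239,i))
E
```

```text
[0.66265446 0.06434079 0.23846201] [0.66177995 0.0650776  0.239     ]
```

```bash
python3 -c "
from h import *
rel(.5622,.0515,.1614,7.6)"
```

```text
t=4.5 pos [0.364  0.2667 0.2641] yaw 23.67 q [ 0.58 -0.19  2.01 -0.    1.32 -1.41] F [-0.3 -0.2 -2.2] w 0.26 g 78.8
REL mm [ -95.3 -276.6  102.7] turn rad 0.2805
```

```bash
echo '[[[-0.012,-0.0345,0,0],[-0.012,-0.0345,0,0],[-0.012,-0.0345,0,0],[-0.012,-0.0345,0,0],[-0.012,-0.0345,0,0]]]' | python3 jog.py
echo '[[[-0.012,-0.0345,0,0],[-0.012,-0.0345,0,0],[-0.011,-0.0345,0,0],[0,0,0,0.14],[0,0,0,0.14]]]' | python3 jog.py
echo '[[[0,0,0.025,0],[0,0,0.025,0],[0,0,0.025,0],[0,0,0.025,0],[0,0,0,0]]]' | python3 jog.py
python3 -c "
from h import *
rel(.5622,.0515,.1614,7.6)"
```

```text
time: 5.12
tool_pos: [0.4883, 0.132, 0.2628]
tcp_rot: [0.644, -3.071, -0.0]
wrist_force: [-0.4, -0.4, -2.1]
width: 0.26
grip_force: 79.0
time: 5.75
tool_pos: [0.5614, 0.0518, 0.2623]
tcp_rot: [0.2, -3.13, -0.0]
wrist_force: [-0.8, 0.9, -2.9]
width: 0.262
grip_force: 79.2
time: 6.38
tool_pos: [0.5587, 0.0523, 0.1605]
tcp_rot: [0.208, -3.125, -0.0]
wrist_force: [0.1, -0.2, -3.2]
width: 0.27
grip_force: 79.1
t=6.4 pos [0.5587 0.0523 0.1605] yaw 7.63 q [ 0.05  0.11  1.92 -0.    1.12 -1.66] F [ 0.1 -0.2 -3.2] w 0.27 g 79.1
REL mm [-3.3 -1.3 -0.9] turn rad 0.0006
```

```bash
echo '[[[-0.013,-0.0013,0,0],[-0.012,0,0,0],[0,0,0,0]]]' | python3 jog.py
echo '[[[-0.005,0,0,0],[-0.004,0,0,0],[0,0,0,0]]]' | python3 jog.py
python3 -c "
from h import *
rel(.6015,.0571,.1614,7.6)
im,i=wshot('w3'); im=bot.read_camera('scene');cv2.imwrite('pics/s3.png',cv2.resize(im[180:300,180:330,::-1],None,fx=5,fy=5,interpolation=cv2.INTER_CUBIC))"
```

```text
time: 6.75
tool_pos: [0.5896, 0.0547, 0.1667]
tcp_rot: [-0.209, 3.132, 0.0]
wrist_force: [-1.0, 1.2, -2.1]
width: 0.263
grip_force: 79.2
time: 7.12
tool_pos: [0.5957, 0.0557, 0.1652]
tcp_rot: [0.209, -3.133, 0.0]
wrist_force: [-2.5, 0.1, -2.1]
width: 0.266
grip_force: 79.3
t=7.1 pos [0.5957 0.0557 0.1652] yaw 7.64 q [ 0.05  0.17  1.84 -0.    1.13 -1.65] F [-2.5  0.1 -2.1] w 0.27 g 79.3
REL mm [-6.   0.7  3.8] turn rad 0.0006
```

View pics/s3.png

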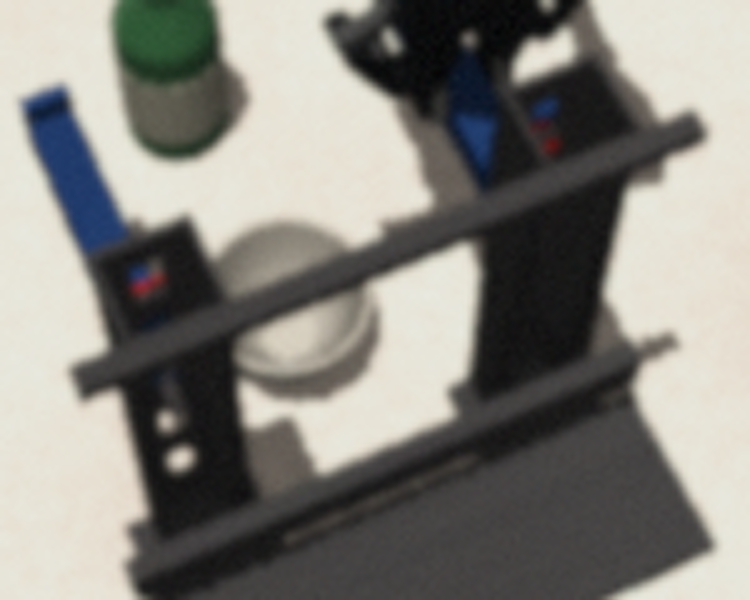

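```bash
echo '[[[0,0,0.0035,0],[-0.003,0,0,0],[-0.002,0,0,0],[0,0,0,0]]]' | python3 jog.py
echo '[[[-0.003,0,0,0],[-0.002,0,0,0],[0,0,0,0]]]' | python3 jog.py
python3 -c "
from h import *
rel(.6015,.0571,.1614,7.6)"
```

```text
time: 7.72
tool_pos: [0.6004, 0.0563, 0.161]
tcp_rot: [0.209, -3.132, 0.0]
wrist_force: [-5.8, -0.8, -1.9]
width: 0.262
grip_force: 79.2
time: 8.1
tool_pos: [0.6019, 0.0564, 0.1609]
tcp_rot: [0.209, -3.125, 0.001]
wrist_force: [-15.8, -2.1, 5.3]
width: 0.26
grip_force: 80.3
t=8.1 pos [0.6019 0.0564 0.1609] yaw 7.65 q [ 0.05  0.19  1.83 -0.    1.13 -1.65] F [-15.8  -2.1   5.3] w 0.26 g 80.3
REL mm [ 0.3  0.7 -0.5] turn rad 0.0009
```

```bash
echo '[[[0.001,0,0.004,0],[0,0,0.004,0],[0,0,0.004,0],[0,0,0,0]]]' | python3 jog.py
echo '[[[0,0,0.003,0],[0,0,0.002,0],[0,0,0,0]]]' | python3 jog.py
python3 -c "
from h import *
rel(.6015,.0571,.1464,7.6)"
```

```text
time: 8.6
tool_pos: [0.6019, 0.0564, 0.1487]
tcp_rot: [0.209, -3.127, 0.001]
wrist_force: [-12.0, -1.1, 0.8]
width: 0.26
grip_force: 79.8
time: 8.98
tool_pos: [0.6019, 0.0565, 0.146]
tcp_rot: [0.209, -3.127, 0.001]
wrist_force: [-18.6, -2.5, 11.8]
width: 0.266
grip_force: 81.2
t=9.0 pos [0.6019 0.0565 0.146 ] yaw 7.66 q [ 0.05  0.2   1.84 -0.    1.1  -1.65] F [-18.6  -2.5  11.8] w 0.27 g 81.2
REL mm [ 0.3  0.6 -0.4] turn rad 0.0010
```

```bash
echo '[[[0,0,0.003,0],[0,0,0.002,0],[0,0,0,0],[0,0,0,0]]]' | python3 jog.py
python3 -c "
from h import *
rel(.6015,.0571,.1464,7.6)"
```

```text
time: 9.48
tool_pos: [0.6017, 0.0564, 0.1439]
tcp_rot: [0.209, -3.127, 0.001]
wrist_force: [-24.2, -2.3, 26.1]
width: 0.266
grip_force: 83.6
t=9.5 pos [0.6017 0.0564 0.1439] yaw 7.65 q [ 0.05  0.2   1.84 -0.    1.1  -1.65] F [-24.2  -2.3  26.1] w 0.27 g 83.6
REL mm [ 0.1  0.7 -2.5] turn rad 0.0009
```

```bash
echo '[[[0.003,0,-0.003,0],[0,0,0,0]]]' | python3 jog.py
echo '[[[0,0,0,0],[0,0,0,0],[0,0,0,0]]]' | python3 jog.py 0.6
echo '[[[0,0,-0.04,0],[0.03,0,-0.05,0],[0.05,0,-0.02,0],[0.05,0,0,0],[0.04,0,0,0]]]' | python3 jog.py
echo '[[[0.04,0,0,0],[0,0,0,0]]]' | python3 jog.py
python3 -c "
from h import *
rel(.6015,.0571,.1464,7.6)
im,i=wshot('w4');a=im[...,::-1]
t=bot.read_camera('top')[...,::-1];cv2.imwrite('pics/t4.png',t)
o=np.zeros((600,800,3),np.uint8);o[:384,:512]=a;c=cv2.resize(cv2.convertScaleAbs(t[125:205,215:287],alpha=1.7),None,fx=4,fy=4,interpolation=cv2.INTER_CUBIC);o[:320,512:800]=c
cv2.imwrite('pics/c4.png',o)"
```

```text
time: 9.72
tool_pos: [0.6017, 0.0564, 0.1444]
tcp_rot: [0.209, -3.134, 0.0]
wrist_force: [-8.8, -1.1, 6.3]
width: 0.261
grip_force: 80.7
time: 10.1
tool_pos: [0.6031, 0.0566, 0.1431]
tcp_rot: [-0.209, 3.133, 0.0]
wrist_force: [0.7, -0.8, -0.4]
width: 0.602
grip_force: 0.0
time: 10.72
tool_pos: [0.4326, 0.0338, 0.2534]
tcp_rot: [-0.209, 3.133, -0.0]
wrist_force: [-0.5, -1.3, 0.7]
width: 0.596
grip_force: 0.0
time: 10.98
tool_pos: [0.3924, 0.0285, 0.2528]
tcp_rot: [-0.209, 3.134, -0.0]
wrist_force: [0.3, -0.1, 0.6]
width: 0.604
grip_force: 0.0
t=11.0 pos [0.3924 0.0285 0.2528] yaw 7.61 q [ 0.01 -0.31  2.13  0.    1.32 -1.69] F [ 0.3 -0.1  0.6] w 0.60 g 0.0
REL mm [-210.9    0.7  106.7] turn rad 0.0002
```

View pics/c4.png

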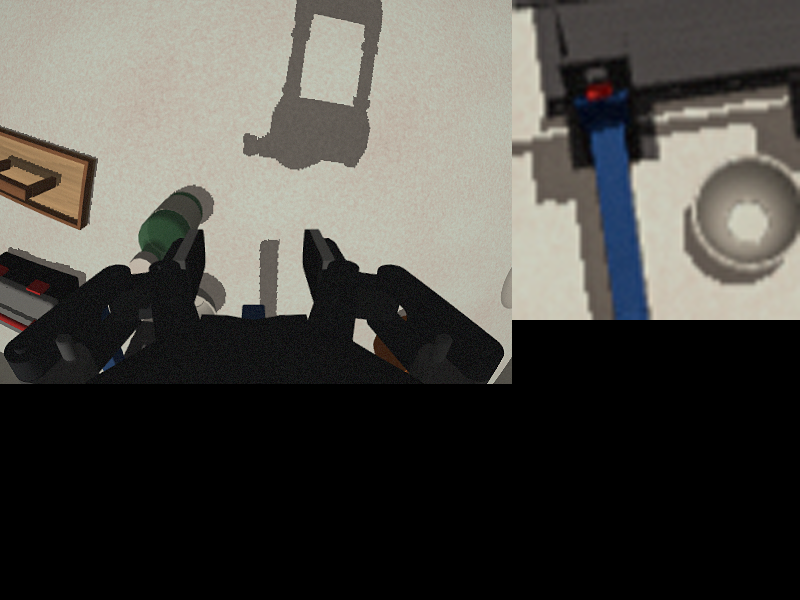

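```bash
python3 - <<'E'
from h import *
for f in("top0","t4"):
    im=cv2.imread(f"pics/{f}.png")[...,::-1].astype(float)
    w=np.clip(im[...,0]-1.3*np.maximum(im[...,1],im[...,2])-12,0,None)
    for c,ro in((230,142),(298,132)):
        s=w[ro:ro+13,c:c+14];yy,xx=np.mgrid[ro:ro+13,c:c+14];print(f,(s*xx).sum()/s.sum(),(s*yy).sum()/s.sum(),s.sum())
for a,c,l in comps(masks(im.astype(np.uint8))["blue"],30):
    p=np.argwhere(l)[:,::-1].astype(np.float32);print(a,c,cv2.boxPoints(cv2.minAreaRect(p)).round(1).tolist())
a=im[125:205,215:330,::-1].astype(np.uint8)
cv2.imwrite("pics/c5.png",cv2.resize(cv2.convertScaleAbs(a,alpha=1.8),None,fx=6.9,fy=6.9,interpolation=cv2.INTER_CUBIC))
for c in(236,305):
    for r in range(134,160):
        print(r,im[r,c].astype(int).tolist(),end=' ')
    print()
E
```

```text
top0 235.95744680851067 147.50901550667146 554.5999999999999
top0 304.7589162712384 138.1994489514771 653.3
t4 235.9586857514639 147.4811320754717 614.8
t4 304.74852569502946 138.22816624543668 712.1999999999999
371 [305.7, 171.8] [[298.1000061035156, 147.89999389648438], [306.0, 146.6999969482422], [313.3999938964844, 195.8000030517578], [305.5, 197.0]]
384 [241.4, 181.0] [[234.1999969482422, 157.10000610351562], [242.1999969482422, 156.0], [248.89999389648438, 205.3000030517578], [240.89999389648438, 206.39999389648438]]
134 [44, 42, 41] 135 [45, 42, 41] 136 [44, 41, 40] 137 [44, 42, 41] 138 [44, 42, 41] 139 [31, 30, 29] 140 [14, 13, 13] 141 [10, 9, 9] 142 [40, 37, 36] 143 [43, 41, 41] 144 [27, 27, 25] 145 [14, 8, 8] 146 [42, 10, 8] 147 [50, 6, 6] 148 [66, 13, 10] 149 [42, 6, 11] 150 [12, 8, 15] 151 [0, 4, 13] 152 [4, 7, 16] 153 [2, 6, 14] 154 [6, 10, 17] 155 [3, 7, 18] 156 [6, 12, 24] 157 [8, 17, 30] 158 [16, 33, 58] 159 [22, 40, 67] 
134 [31, 29, 28] 135 [21, 20, 20] 136 [25, 7, 8] 137 [52, 8, 6] 138 [99, 22, 20] 139 [78, 15, 13] 140 [34, 8, 9] 141 [5, 8, 17] 142 [3, 8, 16] 143 [1, 4, 14] 144 [4, 7, 15] 145 [2, 6, 15] 146 [4, 13, 26] 147 [16, 32, 57] 148 [19, 38, 66] 149 [18, 37, 65] 150 [20, 39, 66] 151 [20, 39, 65] 152 [19, 37, 65] 153 [20, 38, 66] 154 [21, 38, 65] 155 [20, 38, 65] 156 [18, 37, 65] 157 [19, 38, 65] 158 [21, 39, 67] 159 [20, 38, 65]
```

View pics/c5.png

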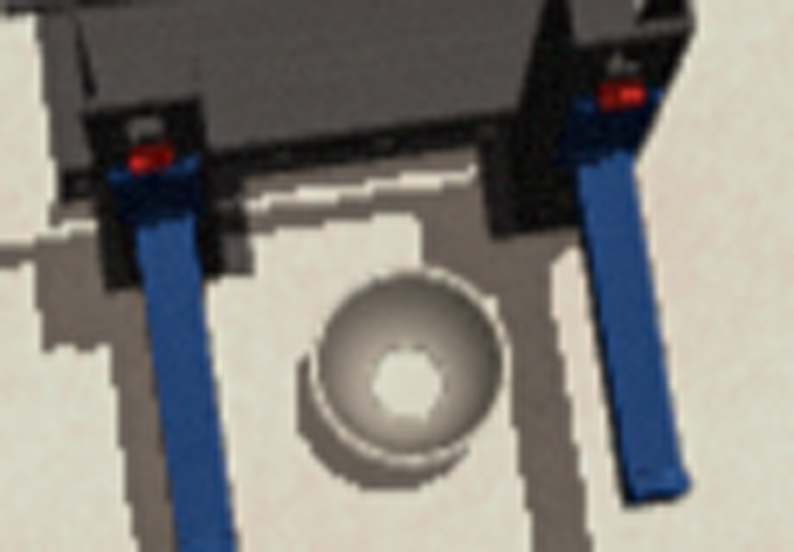

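```bash
echo '[[[0,-0.046,0,0],[0,-0.046,0,0],[0,-0.046,0,0],[0,-0.046,0,0],[0,-0.046,0,0]]]' | python3 jog.py 0.6
echo '[[[0,-0.046,0,0],[0,-0.046,0,0],[0,-0.046,0,0],[0,0,0,0.188],[0,0,0,0.188]]]' | python3 jog.py
echo '[[[0,0,0,0.188],[0,0,0,0.188],[0,0,0,0.188],[0,0,0,0.188],[0,0,0,0.188]]]' | python3 jog.py
echo '[[[0,0,0,0.188],[0,0,0,0.188],[0,0,0,0.188],[0,0,0,0],[0,0,0,0]]]' | python3 jog.py
python3 -c "
from h import *
rel(.4443,-.3387,.2528,-100.1)
im,i=wshot('w5')"
```

```text
time: 11.7
tool_pos: [0.4262, -0.2016, 0.2527]
tcp_rot: [-0.209, 3.134, -0.0]
wrist_force: [0.6, 0.4, -0.3]
width: 0.602
grip_force: 0.0
time: 12.32
tool_pos: [0.4441, -0.3379, 0.2519]
tcp_rot: [-0.39, -3.117, -0.001]
wrist_force: [0.7, 0.2, -0.4]
width: 0.597
grip_force: 0.0
time: 12.95
tool_pos: [0.4443, -0.337, 0.2522]
tcp_rot: [1.755, 2.606, 0.0]
wrist_force: [0.2, -0.4, -0.0]
width: 0.599
grip_force: 0.0
time: 13.58
tool_pos: [0.4435, -0.3365, 0.2524]
tcp_rot: [-2.4, -2.027, 0.0]
wrist_force: [-0.6, -0.6, 0.2]
width: 0.601
grip_force: 0.0
t=13.6 pos [ 0.4435 -0.3365  0.2524] yaw -99.61 q [-0.69  0.03  1.83 -0.    1.28 -0.53] F [-0.6 -0.6  0.2] w 0.60 g 0.0
REL mm [-2.   1.1 -0.4] turn rad 0.0085
```

View pics/w5.png

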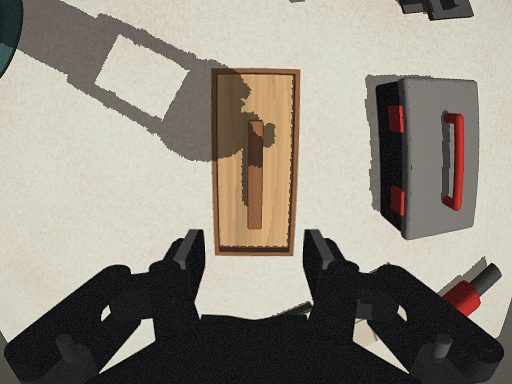

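```bash
python3 - <<'E'
from h import *
i=np.load("pics/w5.npy",allow_pickle=True).item()
P=[onz("wrist",u,.086,i)[:2] for u in((256,121.5),(254.5,229.5))]
C=[onz("wrist",u,.024,i)[:2] for u in((211.5,69.5),(300,69.5),(294,255.5),(216,255.5))]
v=P[1]-P[0];print("bar",np.mean(P,0),np.linalg.norm(v),np.degrees(np.arctan2(v[1],v[0])))
C=np.array(C);print("tray",C.mean(0),np.linalg.norm(C[1]-C[0]),np.linalg.norm(C[2]-C[1]));a=(C[2]+C[3]-C[0]-C[1]);print(np.degrees(np.arctan2(a[1],a[0])))
m=np.mean(P,0);rel(m[0],m[1],.058,np.degrees(np.arctan2(v[1],v[0])))
E
```

```text
bar [ 0.44572352 -0.33843188] 0.11878565262776275 -100.3144853353572
tray [ 0.44636469 -0.33868685] 0.10942278403944905 0.24925057179801982
-99.77094418839417
t=13.6 pos [ 0.4434 -0.3364  0.2525] yaw -99.65 q [-0.69  0.03  1.83  0.    1.28 -0.53] F [-0.9 -0.7 -0.8] w 0.60 g 0.0
REL mm [ -1.7   2.7 194.5] turn rad 0.0115
```

```bash
echo '[[[-0.001,0.0022,0.04,0.008],[0,0,0.045,0],[0,0,0.045,0],[0,0,0.04,0],[0,0,0.02,0]]]' | python3 jog.py 0.6
echo '[[[0,0,0.004,0],[0,0,0,0],[0,0,0,0]]]' | python3 jog.py
echo '[[[0,0,0,0],[0,0,0,0],[0,0,0,0],[0,0,0,0]]]' | python3 jog.py 0.0 90
python3 -c "
from h import *
rel(.4457,-.3385,.058,-100)"
```

```text
time: 14.25
tool_pos: [0.4436, -0.3363, 0.0599]
tcp_rot: [-2.406, -2.014, 0.001]
wrist_force: [0.2, 0.0, 0.5]
width: 0.602
grip_force: 0.0
time: 14.62
tool_pos: [0.446, -0.3384, 0.0604]
tcp_rot: [2.409, 2.013, 0.001]
wrist_force: [-0.0, 0.9, 0.6]
width: 0.602
grip_force: 0.0
time: 15.12
tool_pos: [0.4453, -0.3378, 0.0597]
tcp_rot: [2.41, 2.013, 0.0]
wrist_force: [-2.0, 1.0, 6.5]
width: 0.169
grip_force: 89.1
t=15.1 pos [ 0.4453 -0.3378  0.0597] yaw -100.25 q [-0.69  0.21  2.01 -0.    0.92 -0.51] F [-2.   1.   6.5] w 0.17 g 89.1
REL mm [-0.6  0.5  1.7] turn rad -0.0044
```

```bash
echo '[[[0,0,-0.02,0],[0,0,-0.04,0],[0,0,-0.05,0],[0,0,-0.05,0],[0,0,-0.05,0]]]' | python3 jog.py
echo '[[[0,0,-0.025,0],[0,0,0,-0.1],[0,0,0,-0.1],[0,0,0,-0.11],[0,0,0,0]]]' | python3 jog.py
python3 -c "
from h import *
rel(.5468,-.0423,.29,-82.4)"
```

```text
time: 15.75
tool_pos: [0.444, -0.3367, 0.2684]
tcp_rot: [-2.409, -2.012, 0.001]
wrist_force: [0.4, -0.2, -4.6]
width: 0.172
grip_force: 88.4
time: 16.38
tool_pos: [0.4442, -0.3368, 0.292]
tcp_rot: [-2.071, -2.359, 0.0]
wrist_force: [0.1, -0.2, -3.9]
width: 0.171
grip_force: 88.4
t=16.4 pos [ 0.4442 -0.3368  0.292 ] yaw -82.56 q [-0.69  0.01  1.78  0.    1.36 -0.82] F [ 0.1 -0.2 -3.9] w 0.17 g 88.4
REL mm [278.8 139.8   2.3] turn rad -0.0028
```

```bash
echo '[[[0.03,0.015,0,0],[0.045,0.0225,0,0],[0.045,0.0225,0,0],[0.045,0.0225,0,0],[0.045,0.0225,0,0]]]' | python3 jog.py
echo '[[[0.04,0.02,0,0],[0.029,0.015,0,0],[0,0,0,0],[0,0,0,0]]]' | python3 jog.py
python3 -c "
from h import *
rel(.6063,-.0343,.2277,-82.4)"
```

```text
time: 17.0
tool_pos: [0.5215, -0.1139, 0.2928]
tcp_rot: [-2.074, -2.359, 0.001]
wrist_force: [0.8, -0.1, -4.1]
width: 0.168
grip_force: 88.5
time: 17.5
tool_pos: [0.5468, -0.0427, 0.293]
tcp_rot: [-2.071, -2.361, 0.002]
wrist_force: [0.5, 0.4, -4.6]
width: 0.17
grip_force: 88.6
t=17.5 pos [ 0.5468 -0.0427  0.293 ] yaw -82.53 q [-0.12 -0.01  1.8  -0.    1.36 -0.25] F [ 0.5  0.4 -4.6] w 0.17 g 88.6
REL mm [ 0.6 60.2 65.2] turn rad -0.0023
```

Tool y is now the rack's +x. I'll check the tray's position in the top view once it's in over the brackets.

```bash
echo '[[[0,0.02,0,-0.002],[0,0.025,0,0],[0,0.015,0,0],[0,0,0.02,0],[0,0,0.02,0]]]' | python3 jog.py
echo '[[[0,0,0.01,0],[0,0,0,0],[0,0,0,0]]]' | python3 jog.py
python3 -c "
from h import *
rel(.6063,-.0343,.2277,-82.4)
t=bot.read_camera('top')[...,::-1];cv2.imwrite('pics/t6.png',t)
cv2.imwrite('pics/c6.png',cv2.resize(cv2.convertScaleAbs(t[110:240,200:350],alpha=1.6),None,fx=4.6,fy=4.6,interpolation=cv2.INTER_CUBIC))"
```

```text
time: 18.12
tool_pos: [0.6055, -0.0351, 0.2516]
tcp_rot: [-2.069, -2.362, 0.002]
wrist_force: [-0.5, 0.4, -4.8]
width: 0.167
grip_force: 88.6
time: 18.5
tool_pos: [0.607, -0.0347, 0.2444]
tcp_rot: [2.068, 2.364, 0.001]
wrist_force: [0.4, 0.1, -4.0]
width: 0.169
grip_force: 88.6
t=18.5 pos [ 0.607  -0.0347  0.2444] yaw -82.38 q [-0.1   0.13  1.74 -0.    1.27 -0.23] F [ 0.4  0.1 -4. ] w 0.17 g 88.6
REL mm [ 0.5 -0.6 16.7] turn rad 0.0004
```

View pics/c6.png

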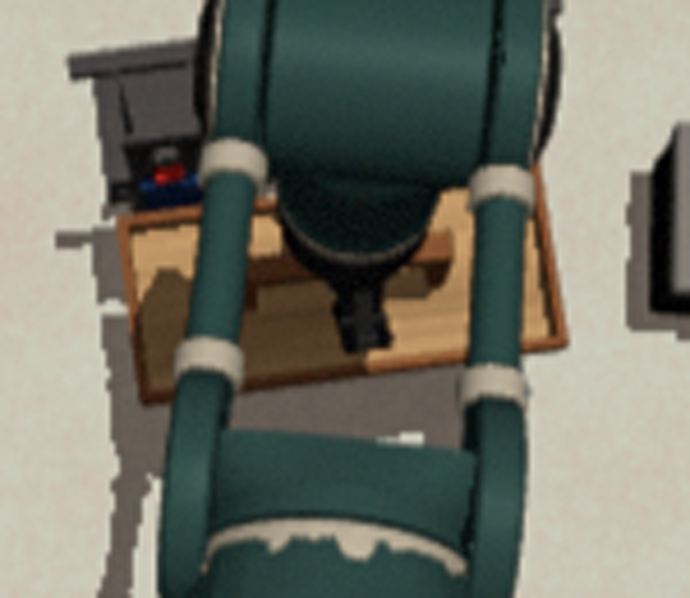

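```bash
python3 - <<'E'
from h import *
C=np.array([onz("top",(200+u/4.6-.4,110+v/4.6-.4),.2087)[:2] for u,v in((146,403),(567,347),(539,165),(118,217))])
c=C.mean(0)-[.6787,-.0246];a=np.radians(7.6);print(C.mean(0),c[0]*np.cos(a)+c[1]*np.sin(a),-c[0]*np.sin(a)+c[1]*np.cos(a))
d=C[0]+C[3]-C[1]-C[2];print(np.degrees(np.arctan2(-d[0],d[1])),np.linalg.norm(d)/2,np.linalg.norm(C[0]-C[3]))
E
echo '[[[0,0,0.006,0],[0,0,0.005,0],[0,0,0,0],[0,0,0,0]]]' | python3 jog.py
python3 -c "
from h import *
rel(.6063,-.0343,.2277,-82.4)"
```

```text
[ 0.60620459 -0.03536663] -0.07328252908767711 -0.001084067060776333
7.328243429072039 0.24611978077329114 0.11074956095673454
time: 19.05
tool_pos: [0.6068, -0.0347, 0.2327]
tcp_rot: [-2.069, -2.364, 0.0]
wrist_force: [-0.6, 0.2, -4.7]
width: 0.168
grip_force: 88.6
t=19.1 pos [ 0.6068 -0.0347  0.2327] yaw -82.38 q [-0.1   0.14  1.75 -0.    1.25 -0.23] F [-0.6  0.2 -4.7] w 0.17 g 88.6
REL mm [ 0.4 -0.4  5. ] turn rad 0.0004
```

Centred at x = −73.3, y = −1.1 mm. Lowering to contact.

```bash
echo '[[[0,0,0.003,0],[0,0,0.002,0],[0,0,0,0],[0,0,0,0]]]' | python3 jog.py
echo '[[[0,0,0.001,0],[0,0,0,0],[0,0,0,0]]]' | python3 jog.py
python3 -c "
from h import *
rel(.6063,-.0343,.2277,-82.4)"
```

```text
time: 19.55
tool_pos: [0.6068, -0.0347, 0.2278]
tcp_rot: [2.069, 2.364, 0.0]
wrist_force: [-0.4, -0.1, -3.6]
width: 0.17
grip_force: 88.7
time: 19.92
tool_pos: [0.6069, -0.0345, 0.2274]
tcp_rot: [2.069, 2.364, 0.001]
wrist_force: [-2.0, 1.1, 1.3]
width: 0.169
grip_force: 89.2
t=19.9 pos [ 0.6069 -0.0345  0.2274] yaw -82.38 q [-0.1   0.14  1.76  0.    1.24 -0.23] F [-2.   1.1  1.3] w 0.17 g 89.2
REL mm [ 0.3 -0.6 -0.3] turn rad 0.0004
```

```bash
echo '[[[0,0,0,0],[0,0,0,0],[0,0,0,0],[0,0,0,0]]]' | python3 jog.py 0.5
echo '[[[0,0,-0.02,0],[0,0,-0.03,0],[0,0,-0.04,0],[0,0,-0.04,0],[0,-0.05,0,0]]]' | python3 jog.py
echo '[[[0,-0.05,0,0],[0,-0.05,0,0],[0,-0.05,0,0],[0,0,0,0],[0,0,0,0]]]' | python3 jog.py
python3 -c "
from h import *
rel(.6063,-.0343,.2277,-82.4)
t=bot.read_camera('top')[...,::-1];cv2.imwrite('pics/t7.png',t);s=bot.read_camera('scene')[...,::-1]
o=np.zeros((400,800,3),np.uint8);o[:, :400]=cv2.resize(cv2.convertScaleAbs(t[115:240,205:330],alpha=1.6),(400,400));o[:,400:]=cv2.resize(s[155:305,180:330],(400,400));cv2.imwrite('pics/c7.png',o)"
```

```text
time: 20.42
tool_pos: [0.6069, -0.0347, 0.2268]
tcp_rot: [2.069, 2.364, 0.0]
wrist_force: [0.1, -0.3, -0.5]
width: 0.502
grip_force: 0.0
time: 21.05
tool_pos: [0.5608, -0.0415, 0.3628]
tcp_rot: [2.062, 2.359, 0.009]
wrist_force: [-0.8, -0.4, 0.5]
width: 0.505
grip_force: 0.0
time: 21.68
tool_pos: [0.4093, -0.0613, 0.3583]
tcp_rot: [2.067, 2.362, 0.003]
wrist_force: [0.3, 0.2, -0.2]
width: 0.504
grip_force: 0.0
t=21.7 pos [ 0.4093 -0.0613  0.3583] yaw -82.39 q [-0.21 -0.3   1.93  0.    1.51 -0.34] F [ 0.3  0.2 -0.2] w 0.50 g 0.0
REL mm [  0.8 198.5 131.3] turn rad 0.0001
```

View pics/c7.png

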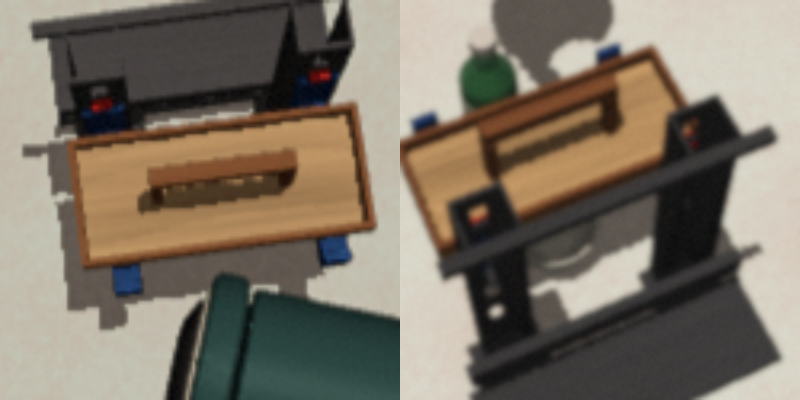

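```bash
python3 -c "
from workcell import bot
print(bot.finish_job())"
```

```text
the job is handed in; nothing more can be done
None
```

The bracket is hung fully home with its red catch snapped out. The tray rests level, square and centred on both brackets behind their lips. The job was handed in at about 22 s on the robot clock.

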